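# Make up the medallion kit and the house kit for the clay class

## Robot

A 6-joint arm with a two-finger parallel gripper is mounted at the origin on the work surface; the furniture and walls round the work are solid. World frame = base frame: x ahead of the robot, y to its left, z up, the work surface at z = 0. Lengths are in mm, angles in rad, forces in N, time in s.
With the tool pointing down it reaches from about 400 to 825 mm from the base axis. Payload 7 kg.
Tool frame: the origin (TCP) lies at the very end of the fingers, on their centre line; the grasp point (between the pads) lies 19 mm behind it; z points along the fingers, y is the line along which they close (so a half turn about z gives the same grasp; the last joint's range is limited). The gripper opens to 88 mm and grips with 3 to 60 N. Pads are 19 mm wide; open, the fingers measure 130 mm over their backs; the gripper's body (78 mm by 193 mm) begins 47 mm behind the grasp point.
Start: joints at [-1.024, 0.359, 0.012, 0, -1.224, -0.288], TCP at [172.72, -652.505, 226.561] pointing down, gripper open.
Joint ranges: [-3.07, 3.07], [-1.43, 2.12], [-1.02, 1.25], [-3.03, 1.67], [-3.05, -0], [-3.03, 3.03]. Speed limits (rad/s): [2.39, 2.39, 3.01, 3.14, 3.14, 3.14].

## Interface

Orientations are given as a unit quaternion [x, y, z, w].
In Python, from plant import bot gives the robot as it stands. Calls block until the motion is done:
- bot.move_ptp(position, orientation): joint-space move of the TCP to a pose.
- bot.line_to(position, velocity=150, ori=None): straight line of the TCP; ori=None keeps the orientation; velocity is the mean speed in mm/s.
- bot.move_joints(angles): joint-space move.
- bot.move_gripper(opening, force=None): finger opening in mm; force is the grip in N (None keeps the last); returns when the fingers have stopped.
- bot.pause(seconds).
- bot.solve_ik(position, orientation): joint angles nearest the present ones, or None.
- bot.read_state(): the state.
- bot.camera(name): name is "scene" or "top"; returns the picture (420x560x3 uint8, red, green, blue); there is no depth.
- bot.get_calibration(name): a dict with "fx", "fy", "cx", "cy" (pixels), "view" (4x4, takes a point from world to camera coordinates). Camera axes: x right, y up, looking along -z (the intrinsics and any distortion apply to the point x, -y, -z); pixel columns grow to the right and rows downward; lengths in mm; the calibration is good to about 2 mm. A picture is of the moment at which its call begins. get_calibration takes no time and is no camera call.
A pose or a line that the arm cannot do raises bot.Unreachable and nothing moves.
- bot.close_job(): hands the job in; it is judged then, once.
The state is a dict: "t": time; "joint_pos": joint angles; "qvel": joint speeds; "tau": joint torques, N m; "tcp_pos": TCP position; "eef_rot": TCP orientation; "contact_force": force on the tool from outside, world axes, zero at the start; "moment": the same for the moment, N m; "width": finger opening in mm; "finger_force": force on a finger pad.
Only numpy, scipy, OpenCV 4.12 (cv2) and the standard library are available. Lean on these libraries where they do the work, as an engineer would, in place of code of your own. Each camera call takes 0.05 s, during which the arm holds its last target. There are 200 camera calls.

## Task

Make up the two kits for the clay class on their routed plywood trays, from the stock laid out in front of and beside them. The medallion kit, on the smaller tray, is the tin ring cutter in the round well and one cut clay block in the square well; the house kit, on the larger tray, is the wooden roller in the notched trough, the pine tapping block in the oblong well and the other cut clay block in the squarer well. Set each thing down flat on the floor of its well without dropping it, and leave the rough clay lump, the loop tool and the rule stub where they lie.

Things in the scene. Friction and masses are not known exactly. Their poses are not given: they have to be found in the camera images.
- medallion_tray: smaller routed plywood tray, 168 x 96 x 16 mm (x, y, z), fixed; origin at the centre of its underside, z up, top at z = 16 mm. Two wells, floors at z = 8 mm: a round one, 72 mm across, centred at x = -37, y = 0 mm, for the ring cutter; a nearly square one, 48 (x) by 42 (y) mm, centred at x = +43, y = 0 mm, for one clay block
- house_tray: larger ply tray, 170 x 144 x 16 mm, fixed; origin at centre of underside, z up. Wells (mm), floors at z = 8: roller trough 34 (x) by 76 (y) centred at x = -42, y = 0, with an equally deep finger notch across it (66 in x, 44 in y: fingers close along x); squarer one for a clay block, 48 (x) by 42 (y), at x = +46, y = +36; oblong one for the pine block, 44 (x) by 60 (y), at x = +46, y = -34
- clay_block_1: cut, brick-stamped block of dark brown clay with straight faces, 34 x 28 x 30 mm high (x, y, z); origin at the centre of its underside, z up. The two clay blocks are alike; either may go in either tray. About 75 g; grip it lightly (25 N) across either pair of faces
- clay_block_2: cut, brick-stamped block of dark brown clay with straight faces, 34 x 28 x 30 mm high (x, y, z); origin at the centre of its underside, z up. The two clay blocks are alike; either may go in either tray. About 75 g; grip it lightly (25 N) across either pair of faces
- ring_cutter: round tin ring cutter, dull grey, 58 mm in diameter, 28 mm high, standing open side up; origin at the centre of its underside, z up along the ring's axis. Grip it across the outside (it is as stiff as a solid drum)
- roller: short wooden roller with a flange at one end, 18 mm thick, 60 mm long, lying down, length along its y, z up; origin at the centre of its underside (its axis is 9 mm above). It does not roll by itself. Grip it across its thickness (along its x); in the trough its flange may point either way
- pine_block: pale pine block with two round hollows in its top, 30 x 46 x 26 mm high (x, y, z); origin at the centre of its underside, z up, length along y. Its length goes along the length of the oblong well, either way round; grip it across its 30 mm
- clay_lump: rough rounded lump of the same brown clay, bigger than the cut blocks, 47 x 51 x 40 mm high; stands among the stock, belongs to no kit and stays where it is; origin at the centre of its underside
- loop_tool: short turned wooden handle with a wire loop, 16 x 76 x 10 mm, lying beyond the trays; belongs to no kit and stays; length along its y, origin at the middle of its underside
- rule_stub: stub of a wooden folding rule, 13 x 50 x 9 mm, lying to the right of the trays; belongs to no kit and stays; length along its y, origin at the middle of its underside

How it is judged:
By the outcome, as a careful person would: the job done as asked, in the order asked, and still so for the second after the job is handed in, with the robot touching nothing.
It also fails if it takes over 109 s, if anything falls off the work surface, if the arm or the gripper's body presses on something with over 40 N, if the wrist force passes 120 N, or if a joint passes its speed limit or range.

## Working session

There is one attempt and no reset: what is moved stays moved. The work goes in short steps, each a Python script; the robot and the scene stay as the last script left them, time stands still between calls to the robot, and variables do not carry over. Pictures are saved under pics/ and viewed, at most 14 in all, crops included, and the job is handed in when it is done.

```bash
ls; mkdir -p pics
python3 - <<'E'
from plant import bot
import cv2
for n in("top","scene"):
    im=bot.camera(n); cv2.imwrite(f"pics/{n}0.png",cv2.resize(im[:,:,::-1],(800,600),interpolation=cv2.INTER_CUBIC)); cv2.imwrite(f"pics/{n}0raw.png",im[:,:,::-1])
    print(bot.get_calibration(n))
print(bot.read_state())
E
```

```text
pics
{'fx': 488.63698698675535, 'fy': 488.63698698675535, 'cx': 285.4800535324636, 'cy': 206.12116379762736, 'view': array([[ 7.59158123e-03, -9.99944295e-01, -7.33319048e-03,
        -1.50558566e+02],
       [ 9.98221077e-01,  7.14441157e-03,  5.91915367e-02,
        -5.77904908e+02],
       [-5.91358480e-02, -7.76950266e-03,  9.98219708e-01,
        -9.63441554e+02],
       [ 0.00000000e+00,  0.00000000e+00,  0.00000000e+00,
         1.00000000e+00]])}
{'fx': 434.0846835728017, 'fy': 434.0846835728017, 'cx': 284.2142606388478, 'cy': 203.80415332671544, 'view': array([[ 8.69814731e-01, -4.93031963e-01, -1.84883270e-02,
        -5.83045024e+02],
       [ 2.22668517e-01,  3.58844144e-01,  9.06448902e-01,
        -9.81860349e+01],
       [-4.40273853e-01, -7.92559376e-01,  4.21910618e-01,
        -9.58876301e+02],
       [ 0.00000000e+00,  0.00000000e+00,  0.00000000e+00,
         1.00000000e+00]])}
{'t': 0.1, 'joint_pos': array([-1.02389445e+00,  3.59277584e-01,  1.11894722e-02, -3.01499089e-04,
       -1.22410233e+00, -2.88102074e-01]), 'qvel': array([ 2.68614242e-04,  2.56620373e-05,  2.91750262e-03, -3.97717495e-04,
       -2.07434441e-03, -1.50242849e-03]), 'tau': array([-8.65752536e-04, -5.84162199e+01,  2.93750238e+01,  7.01549068e+00,
        1.00948586e-02, -5.42761381e-05]), 'tcp_pos': array([ 172.61658449, -652.12138499,  225.75898624]), 'eef_rot': array([-1.28988157e-01,  9.91645879e-01,  6.94657204e-04, -1.53072194e-04]), 'contact_force': array([ 0.16612853, -0.47825748, -0.68304603]), 'moment': array([0.01664869, 0.03892613, 0.0084575 ]), 'finger_force': 0.0, 'width': 87.68945695606585}
```

View pics/top0.png

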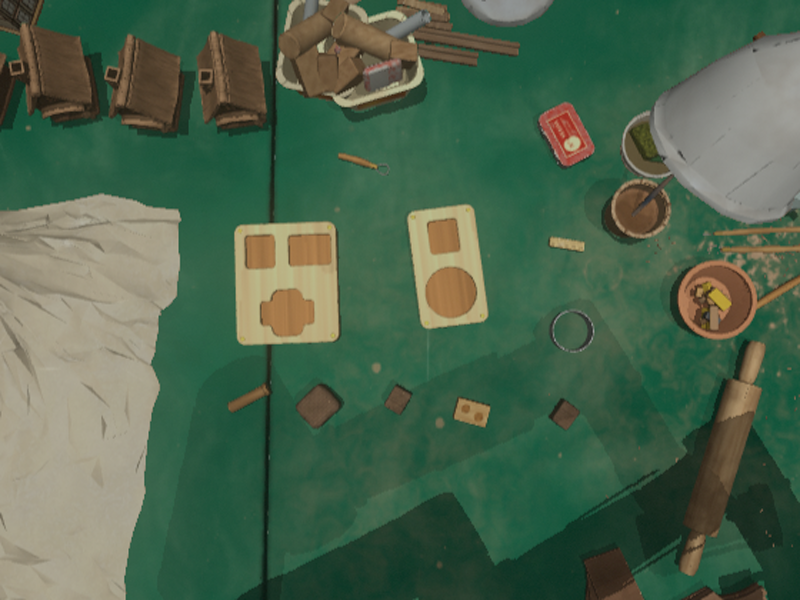

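View pics/scene0.png

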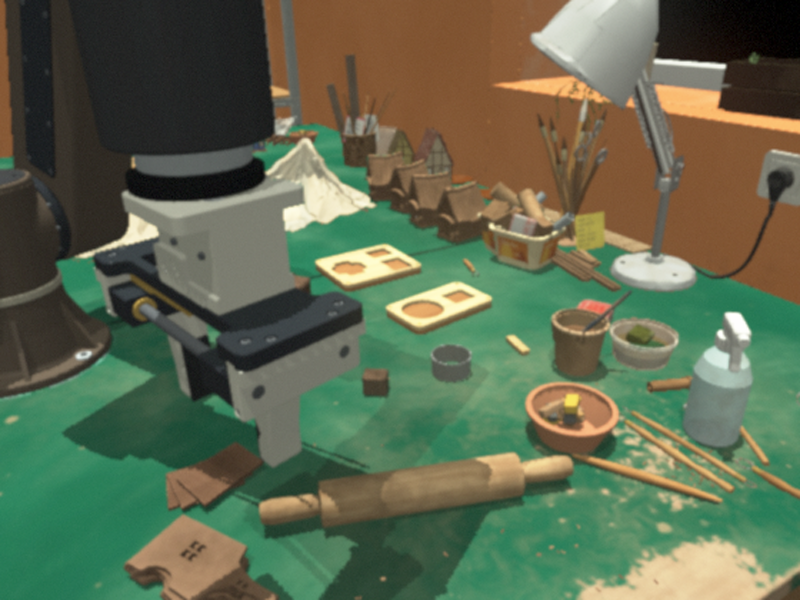

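The top view (800x600) shows the house tray at about (287,283) and the medallion tray at (447,266). The stock is the roller (249,398), lump (319,405), clay blocks (398,398) and (564,413), pine block (472,411) and ring (572,331). The scene view agrees with this. I'll enlarge both rows.

Run:
```python
import cv2,numpy as np
im=cv2.imread("pics/top0raw.png")
def crop(name,x0,y0,w,h,s):
    c=cv2.resize(im[y0:y0+h,x0:x0+w],None,fx=s,fy=s,interpolation=cv2.INTER_CUBIC)
    c=np.clip(c.astype(float)*1.3,0,255).astype(np.uint8)
    for v in range((x0+9)//10*10,x0+w,10):
        cv2.line(c,(int((v-x0+.5)*s),0),(int((v-x0+.5)*s),6),(255,255,255),1); cv2.putText(c,str(v),(int((v-x0+.5)*s)-9,16),0,.33,(255,255,255),1)
    for v in range((y0+9)//10*10,y0+h,10):
        cv2.line(c,(0,int((v-y0+.5)*s)),(6,int((v-y0+.5)*s)),(255,255,255),1); cv2.putText(c,str(v),(8,int((v-y0+.5)*s)+4),0,.33,(255,255,255),1)
    cv2.imwrite(f"pics/{name}.png",c)
crop("c1",155,260,133,50,6); crop("c2",285,215,133,92,6); crop("c3",158,138,190,110,4.2)
```

```text
(no output)
```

View pics/c1.png

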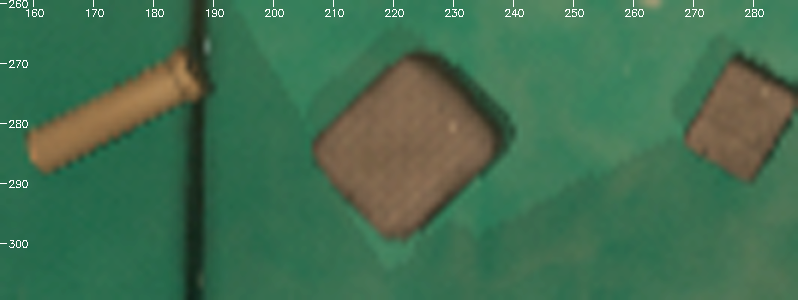

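View pics/c2.png

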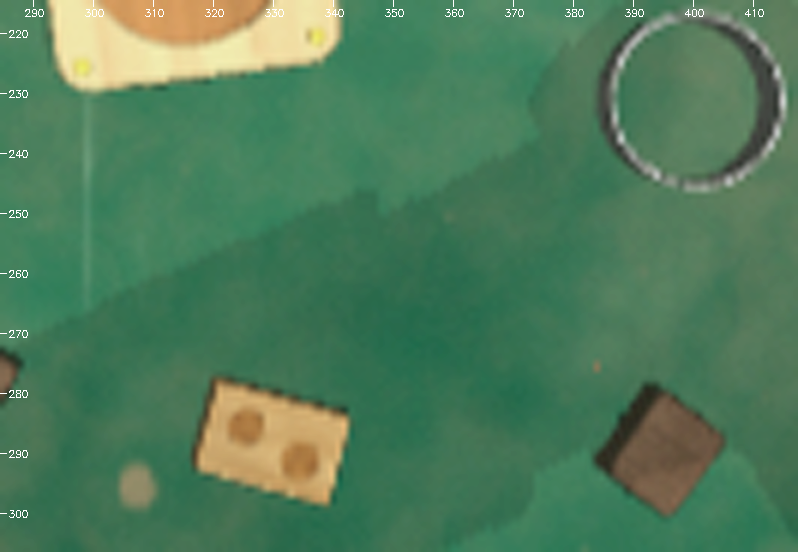

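View pics/c3.png

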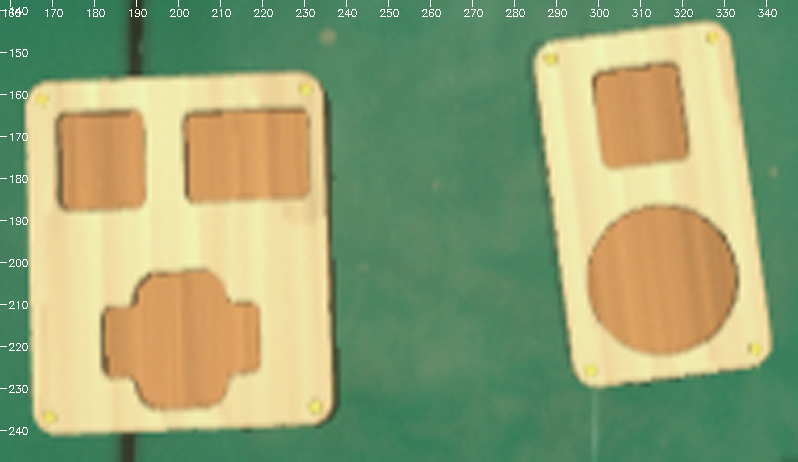

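The crops show:
- **Roller:** runs from (161,285) to (186,271).
- **Clay blocks:** top centres are near (278,279) and (396,290).
- **Pine block:** centre is near (330,288).
- **Ring rim:** centre is near (400,231).
- **Tray screws:** visible on both trays, and their mean gives each tray's centre.

Next I'll fit poses.

```bash
cat > h.py <<'E'
import numpy as np
from scipy.optimize import least_squares
from plant import bot
C={n:bot.get_calibration(n) for n in("top","scene")}
def proj(P,n="top"):
    c=C[n];p=np.atleast_2d(P)@c["view"][:3,:3].T+c["view"][:3,3]
    return np.c_[c["cx"]+c["fx"]*p[:,0]/-p[:,2], c["cy"]+c["fy"]*p[:,1]/p[:,2]]
def unproj(u,v,z,n="top"):
    c=C[n];R=c["view"][:3,:3];o=-R.T@c["view"][:3,3]
    d=R.T@np.array([(u-c["cx"])/c["fx"],-(v-c["cy"])/c["fy"],-1]);return o+d*(z-o[2])/d[2]
def T(pose,m):
    x,y,a=pose;m=np.atleast_2d(m).astype(float);c,s=np.cos(a),np.sin(a)
    return np.c_[x+c*m[:,0]-s*m[:,1],y+s*m[:,0]+c*m[:,1],m[:,2]]
def fit(m,px,x0):
    r=least_squares(lambda p:(proj(T(p,m))-px).ravel(),x0,x_scale=[10,10,.1]);return r.x,np.abs(r.fun).max()
E
cat > meas.py <<'E'
from h import *
def un(px,z): return np.array([unproj(u,v,z) for u,v in px])
def rep(n,px,z):
    P=un(px,z);c=P.mean(0);e=np.roll(P,-1,0)-P
    print(n,c.round(1),"edges",np.linalg.norm(e[:,:2],axis=1).round(1),"dirs",np.degrees(np.arctan2(e[:,1],e[:,0])).round(1))
rep("house",[(167.3,161.5),(230.5,159),(233,234.5),(169.5,237)],16)
rep("med",[(288.7,151.5),(327.3,146.3),(337.3,220.5),(298.3,225.5)],16)
rep("clay1",[(277.3,269.2),(287.8,276),(279,290),(268.5,282)],30)
rep("clay2",[(394.5,279.5),(405,287.7),(395.7,300.7),(386.5,293.3)],30)
rep("pine",[(320.7,277.5),(342.5,283),(339.5,298.5),(317,292.5)],26)
rep("roller",[(159,281.5),(184.5,268),(188,275),(162,288.5)],9)
print("ring",unproj(400.3,231,28), unproj(385.5,231,28)-unproj(415,231,28))
print("round well",unproj(315.6,204,16),"lump",unproj(222,283,30))
for u,v in [(159,160),(207,210)]: pass
# lamp head triangulation
def tri(a,b):
    f=lambda p:np.r_[proj(p)[0]-a,proj(p,"scene")[0]-b];r=least_squares(f,[600,-400,300]);return r.x.round(),r.fun.round(1)
print("lamp",tri((514,87),(427,31)), tri((456,80),(378,27)))
E
python3 meas.py
```

```text
house [594.5  25.7  16. ] edges [127.9 152.4 127.3 152.4] dirs [ -87.3 -177.3   92.7    2.9]
med [ 620.4 -201.1   16. ] edges [ 78.7 151.1  78.7 150.6] dirs [ -81.9 -172.2   97.7    7.7]
clay1 [ 434.4 -133.1   30. ] edges [24.5 32.2 25.8 30.3] dirs [-122.3  148.1   53.4  -34.2]
clay2 [ 414.9 -362.6   30. ] edges [25.8 31.2 22.8 31.2] dirs [-127.7  144.2   51.6  -30.4]
pine [ 418.1 -234.9   26. ] edges [44.1 30.8 45.6 30.2] dirs [-103.6  169.    75.7  -13.7]
roller [432.8  77.6   9. ] edges [57.6 15.7 58.5 15.3] dirs [ -61.7 -152.3  117.9   24.6]
ring [ 530.77778526 -373.27114737   28.        ] [-0.43751496 58.09738892  0.        ]
round well [ 583.72873891 -206.68755123   16.        ] lump [426.2444497  -23.01992675  30.        ]
lamp (array([ 704., -424.,  426.]), array([  4.9,  -5.4, -10. ,   4.4])) (array([ 698., -342.,  440.]), array([-2.2,  2.6,  5.3, -1.9]))
```

```bash
cat >> h.py <<'E'
from scipy.spatial.transform import Rotation as Ro
TR={"med":(620.4,-201.1,np.radians(7.8)),"house":(594.5,25.7,np.radians(2.75))}
def quat(deg):
    a=np.radians(deg);c,s=np.cos(a),np.sin(a)
    return Ro.from_matrix(np.array([[-s,c,0],[c,s,0],[0,0,-1.]])).as_quat()
def best(p,deg):
    k=[]
    for d in(deg,deg+180):
        q=bot.solve_ik(list(p),quat(d))
        if q is not None:k.append((abs(q[5]),d))
    return quat(min(k)[1])
def above(x,y,deg,z=110):
    bot.move_ptp([x,y,z],best([x,y,z],deg))
def pick(x,y,deg,opening,off,force,w):
    bot.move_gripper(opening);above(x,y,deg,90)
    bot.line_to([x,y,off+12],180);bot.line_to([x,y,off],50)
    bot.move_gripper(w-15,force);s=bot.read_state();print("closed",s["width"],s["finger_force"],s["tcp_pos"].round(1))
    bot.line_to([x,y,off+15],80);bot.line_to([x,y,100],180);s=bot.read_state();print("lifted",s["width"],s["finger_force"],s["t"])
    return s["width"]
def place(x,y,deg,off,opening):
    above(x,y,deg,100);bot.line_to([x,y,8+off+10],150)
    bot.line_to([x,y,8+off+.4],25);s=bot.read_state();print("down",s["tcp_pos"].round(1),s["contact_force"].round(1),s["width"])
    bot.move_gripper(opening);bot.line_to([x,y,8+off+30],80);bot.line_to([x,y,100],200);print("t",bot.read_state()["t"])
def well(t,x,y): return T(TR[t],[x,y,0])[0,:2]
E
python3 - <<'E'
from h import *
for n,(p,d) in {"ring":((530.8,-373.3,12),8),"clay2":((414.9,-362.6,12),55),"roller":((432.8,77.6,5),27),"pine":((418.1,-234.9,12),-13),"clay1":((434.4,-133.1,12),-34),"hp":((*well("house",46,36),20),2.75)}.items():
    print(n,[None if (q:=bot.solve_ik(list(p),quat(a))) is None else q.round(2) for a in(d,d+180)])
pick(530.8,-373.3,8,74,11.5,30,58)
E
```

```text
ring [array([-0.31,  0.52, -0.28,  0.  , -0.77, -2.69]), array([-0.31,  0.52, -0.28,  0.  , -0.77,  0.45])]
clay2 [array([-0.36,  0.39, -0.51,  0.  , -0.67, -1.82]), array([-0.36,  0.39, -0.51,  0.  , -0.67,  1.32])]
roller [array([ 0.63,  0.26, -0.77,  0.  , -0.54,  2.98]), array([ 0.63,  0.26, -0.77,  0.  , -0.54, -0.16])]
pine [array([-0.1 ,  0.3 , -0.67,  0.  , -0.6 ,  3.02]), array([-0.1 ,  0.3 , -0.67,  0.  , -0.6 , -0.13])]
clay1 [array([ 0.14,  0.27, -0.73,  0.  , -0.58,  2.41]), array([ 0.14,  0.27, -0.73,  0.  , -0.58, -0.73])]
hp [array([ 0.4 ,  0.5 , -0.29,  0.  , -0.78,  2.79]), array([ 0.4 ,  0.5 , -0.29,  0.  , -0.78, -0.36])]
closed 56.456436485506835 30.000231001295106 [ 530.9 -373.3   11.7]
lifted 56.353709680758065 29.999941743371892 4.6083
```

Run:
```python
from h import *
import cv2
place(*well("med",-37,0),7.8,11.5,70)
pick(414.9,-362.6,54.5,50,11.5,25,28)
im=bot.camera("top")[:,:,::-1]
cv2.imwrite("pics/r1.png",cv2.resize(im[125:255,270:420],(750,650)[:2],interpolation=cv2.INTER_CUBIC)[:600])
```

```text
down [ 583.8 -206.1   19.9] [ 1.4 -0.8  0.7] 56.2681027154666
t 7.925
closed 27.018070070441105 25.000411570072174 [ 414.9 -362.7   11.7]
lifted 27.30545328555848 24.99972313642502 11.9083
```

View pics/r1.png

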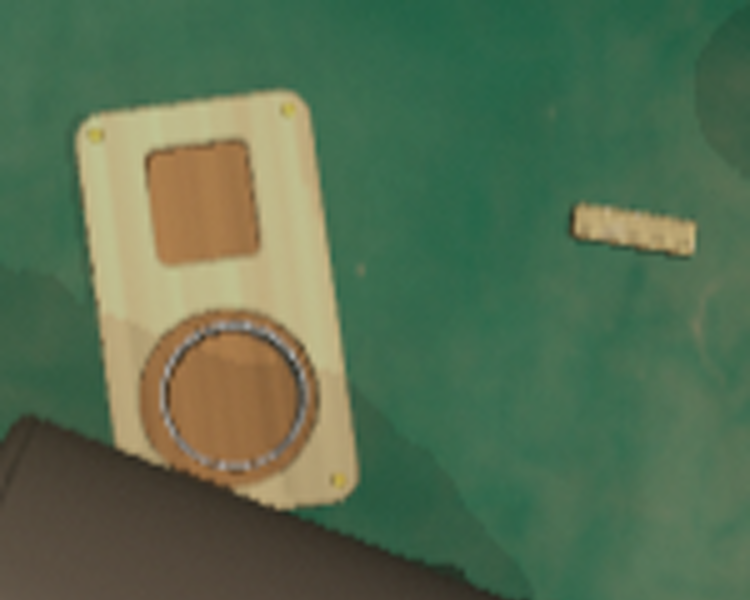

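The ring sits concentric in the round well, with its rim centred at (236,396) in the crop and the well at (229,397). The x direction agrees to within 1 mm.

Run:
```python
from h import *
import cv2
place(*well("med",43,0),97.8,11.5,44)
pick(432.8,77.6,27.5,46,4.5,30,18)
above(432.8,150,27.5)
im=bot.camera("top")[:,:,::-1]
cv2.imwrite("pics/r2.png",cv2.resize(im[130:250,155:345],(760,480),interpolation=cv2.INTER_CUBIC)); cv2.imwrite("pics/r2raw.png",im)
print(bot.read_state()["width"])
```

```text
down [ 663.  -195.3   19.9] [ 0.1 -0.9 -0.8] 27.55479529119304
t 16.9167
closed 17.791441653384066 29.976676404476166 [432.9  77.6   4.6]
lifted 17.817908860622214 29.97599959373474 21.0083
17.62260976707167
```

View pics/r2.png

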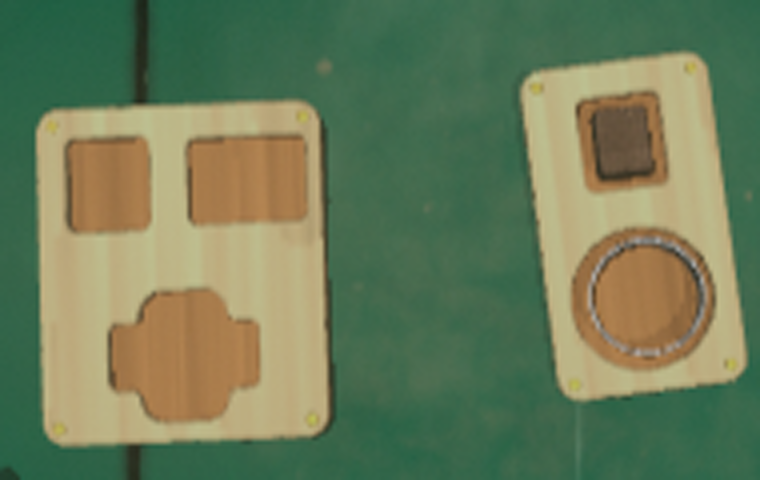

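The clay block and ring both sit inside the medallion wells. The notch edges are at rows 290 and 420 in the crop, centred on (184.5,355). I'll check that against the model and then place the roller.

Run:
```python
from h import *
w=well("house",-42,0);n=unproj(200.6,218.4,16);print(w,n)
assert np.hypot(*(w-n[:2]))<2.5
x,y=(w[0]+n[0])/2,w[1]
place(x,y,2.75,4.5,21)
pick(418.1,-234.9,-13.5,52,11.5,30,30)
import cv2
im=bot.camera("top")[:,:,::-1]
cv2.imwrite("pics/r3.png",cv2.resize(im[130:250,155:345],(760,480),interpolation=cv2.INTER_CUBIC))
```

```text
[552.54836777  23.6849186 ] [553.13628477  23.82170433  16.        ]
down [552.8  23.6  12.9] [-0.3 -0.9 -0.2] 18.000174969072273
t 24.675
closed 29.720805131346484 29.855799078941345 [ 418.2 -235.    11.6]
lifted 29.349288876359367 29.857589900493622 28.85
```

View pics/r3.png

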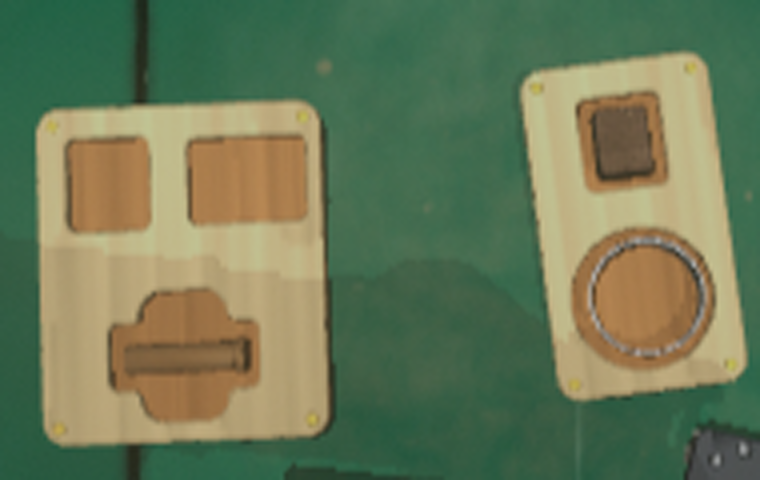

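The roller lies flat in its trough, centred at (187,357). Next are the pine block and the second clay block.

Run:
```python
from h import *
import cv2
place(*well("house",46,-34),2.75,11.5,46)
pick(434.4,-133.1,-34,52,11.5,25,34)
place(*well("house",46,36),2.75,11.5,50)
above(460,-300,8,150)
im=bot.camera("top")[:,:,::-1]
cv2.imwrite("pics/r4.png",cv2.resize(im[110:310,150:430],(784,560),interpolation=cv2.INTER_CUBIC))
```

```text
down [642.1  -6.   19.9] [-0.  -0.8  0.4] 29.68474719723136
t 32.7333
closed 33.52675593480639 24.371690154075623 [ 434.5 -133.1   11.7]
lifted 33.849006866636806 24.395050406455994 36.3417
down [638.7  63.9  19.9] [-0.6  0.8 -1.1] 33.73686916847346
t 40.0583
```

View pics/r4.png

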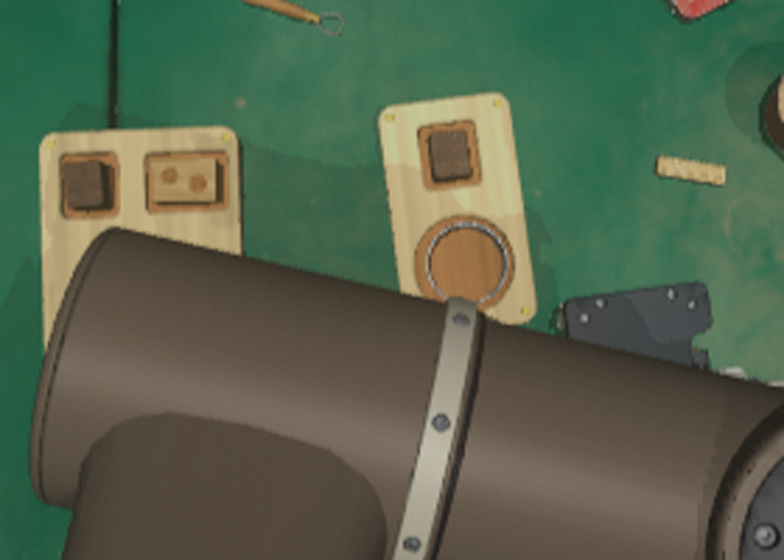

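The clay block (85,184), pine block (185,182) and medallion clay block (450,155) are all in their wells, and the loop tool and rule haven't moved. The arm hides the roller, so I'll clear it and look again.

Run:
```python
from h import *
import cv2
bot.move_joints([-1.024,0.359,0.012,0,-1.224,-0.288])
im=bot.camera("top")[:,:,::-1]
cv2.imwrite("pics/r5.png",cv2.resize(im[110:310,150:430],(784,560),interpolation=cv2.INTER_CUBIC))
```

```text
(no output)
```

View pics/r5.png

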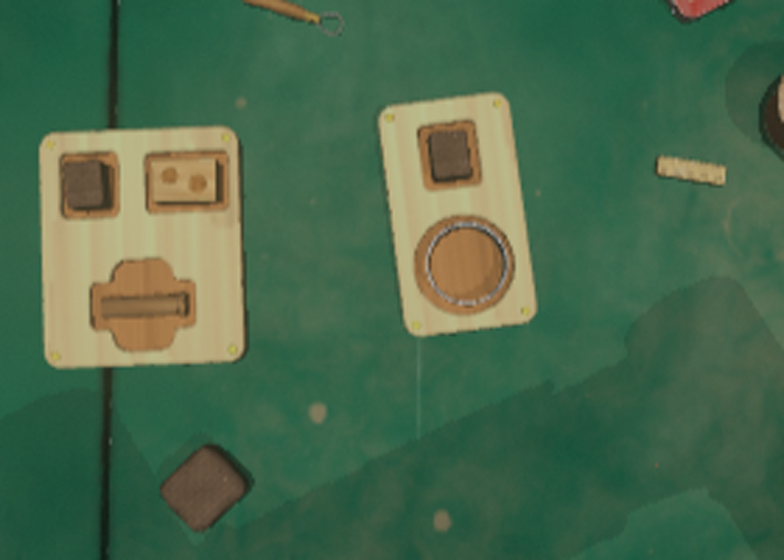

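All five pieces sit in their wells, including the roller at (144,305). The lump (205,488), loop tool and rule haven't moved.

```bash
python3 -c "
from plant import bot
print(bot.close_job())"
```

```text
the job is handed in; nothing more can be done
None
```

Both kits are made up, with all five pieces in their wells, the lump, loop tool and rule left where they lay, and the job handed in after about 42 s of the allowed 109 s.

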